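Shut the sample tub and open the acid bottle's safety cap

ROBOT

A 6-joint arm with a two-finger parallel gripper is mounted at the origin on the work surface. World frame = base frame: x ahead of the robot, y to its left, z up, the work surface at z = 0. Lengths are in m, angles in degrees, forces in N, time in s.
With the tool pointing down it reaches from about 0.275 to 0.75 m from the base axis. Payload 10.2 kg.
Tool frame: the origin (TCP) lies on the front face of the gripper's body, between the roots of the fingers; the fingertips stand 64 mm ahead of it and the grasp point (between the pads) lies 45 mm ahead of it; z points along the fingers, y is the direction in which the jaws open and shut (so a half turn about z gives the same grasp; the last joint's range is limited). The gripper opens to 88 mm and grips with 3 to 60 N. Pads are 18 mm wide; open, the fingers measure 123 mm over their backs; the gripper's body (75 mm by 187 mm) begins 45 mm behind the grasp point.
Start: joints at [-79.492, 17.928, 85.812, -0, 76.261, -12.8], TCP at [0.208, -0.482, 0.303] pointing down, gripper open.
Joint ranges: [-168.41, 168.41], [-55.51, 124.54], [10.69, 146.95], [-70.63, 250.63], [1, 178], [-165.06, 165.06]. Speed limits (degrees/s): [136.94, 136.94, 172.46, 180, 180, 180].

INTERFACE

Orientations are given as a 3x3 rotation matrix whose columns are the frame's x, y, z axes.
In Python, from cell import r gives the robot as it stands. The module is installed in compiled form; this text tells all that it offers.
- The arm moves only by the tool carry_out, never from a script. Its argument "rows" is a list of rows, each a list of 5 numbers: the shift along the tool's x, y, z in cm, then the turn about the tool's z in rad, then the finger opening in cm, from 0 to 8.81. In form: [[dx, dy, dz, turn, claw], ...]. A call has 1 to 8 rows; each row is the pose to reach, as a shift and turn from the pose measured when the call began, along the tool's axes at that moment; what a row does not reach only later rows make up. A row lasts 1/12 s, in which the tool goes at most 41.7 mm and 7.16 degrees, less where a joint would pass 70% of its speed; a pose out of reach is approached as far as the arm can. A call with a gripper value outside its range is refused whole. The fingers move at their own pace and stop on an object; "squeeze" is the grip in N (left out, the last holds). Time passes only in rows, so rows that repeat a pose let the fingers close. It gives the time, the measured TCP pose, the force and the opening at its end, in the units of the state.
- r.read_state(): the state, without advancing time (a new reading comes with each control period).
- r.camera(name): name is "side" or "top"; returns (picture, depth): 480x640x3 uint8, red, green, blue; 480x640 float32, m along the optical axis (not along the pixel's ray), 0 where there is no reading.
- r.camera_params(name): a dict with "fovy" (degrees; the focal length in pixels is half the picture's height over the tangent of half this angle, whatever the lens; pixels are square), "cx", "cy" (the principal point, pixels), "pose" (4x4, takes a point from camera to world coordinates). Camera axes: x right, y down, z forward; pixel columns grow to the right and rows downward; lengths in m; the calibration is good to about 2 mm. A picture is of the moment at which its call begins. camera_params takes no time and is no camera call.
- r.sign_off(): hands the job in, once; it reports no verdict.
The state is a dict: "clock": time; "joint_pos": joint angles; "joint_velocities": joint speeds; "joint_efforts": joint torques, N m; "ee_pos": TCP position; "tcp_rot": TCP orientation; "ft_force": force on the tool from outside, world axes, zero at the start; "torque": the same for the moment, N m; "width": finger opening in m.
Only numpy, scipy, OpenCV 4.12 (cv2) and the standard library are available. Lean on these libraries where they do the work, as an engineer would, in place of code of your own. Each camera call takes 0.05 s, during which the arm holds its last target. There are 200 camera calls.

TASK

The pH electrode is to be cleaned with acid: first protect the sample by pressing the blue lid of its tub, which is clipped on at one side only, down until it sits shut and level all round. Then open the acid bottle's red safety cap: push it down, twist it anticlockwise while it is pushed down until it is free, and lift it straight off. Finish while still holding the cap upright a few centimetres above the bottle's mouth, ready to be put back on, and leave everything else on the bench standing where it is.

Things in the scene. Friction and masses are not known exactly. Their poses are not given: they have to be found in the camera images.
- tub_lid (a joint): How far the blue snap lid of the sample tub stands open, rad: 0 = shut level all round. At the start it is 0.14 to 0.26, clipped on under the rim at one side and standing up at the other. It moves stiffly about the clipped side and stays where it is left; pressing it shut takes about 5 N near the raised edge, 9 N at its middle, until it stops hard on the rim.
- sample_tub: White round loose tub, 110 mm across, 85 mm tall to the rim, about 0.6 kg; its blue lid is 116 mm across and 5 mm thick, so its top is 90 mm above the bench when shut. Origin at the centre of its underside, z up. Its own +x points to the clipped side of the lid, its -x to the raised edge.
- lid_press (a point): Point on the lid's top face near its raised edge, 45 mm from the lid's middle (100 mm from the clipped side), a good place to press; a 22 mm wide pull tab sticks out of the edge just beyond it. Its z axis is square to the lid. With the lid shut it is 90 mm above the bench.
- acid_bottle: White square acid bottle, 76 mm wide, with orange diamonds on its labels, held fast in a square steel holder (116 mm base plate) that cannot move or turn. Origin at the centre of the underside of the holder, z up.
- bottle_mouth (a point): Centre of the bottle's mouth, on its neck's rim, 170 mm above the bench; axes as the bottle's. The shoulder lies 37 mm below it. The neck is 33 mm wide, its ears reach 22 mm from the axis.
- cap: Red ribbed push-and-turn safety cap on the acid bottle, 54 mm across, 34 mm tall, 47 g. Origin on its axis at its lower edge, z up: as it sits this is 23 mm below the mouth's rim, so its top is 181 mm above the bench. Pushed down 3.5 mm or more it turns anticlockwise (seen from above): free after 40 deg, end stop at about 90 deg, so 60 deg is right. Unpushed it will not turn, unturned not lift.
- cap_liner (a joint): How far the springy liner inside the cap is squeezed, m: 0 as the cap sits locked, 0.005 pushed down to the bottom stop, -0.001 with the cap off. The push starts to give at about 6 N and takes 14 N at the stop; the spring lifts the cap again when let up. A firm grip (about 40 N) on the cap's side carries both push and turn.
- beaker: Empty clear glass beaker, 70 mm across, 90 mm tall. A bystander, loose. Origin at the centre of its underside, z up.
- buffer_yellow: Small white buffer bottle with a yellow cap, 44 mm across, 85 mm tall. A bystander, loose. Origin at the centre of its underside, z up.
- buffer_green: Small white buffer bottle with a green cap, 44 mm across, 85 mm tall. A bystander, loose. Origin at the centre of its underside, z up.
- jug: Light blue plastic measuring jug, 144 mm across the rim, 150 mm tall, empty. A bystander, loose. Origin at the centre of its underside, z up.
- wash_bottle: Clear wash bottle with a red spout, 68 mm across, about 200 mm tall. A bystander, loose. Origin at the centre of its underside, z up.
- shut_tub: Smaller sample tub with a green lid that is already shut, 90 mm across, 70 mm tall. A bystander, loose. Origin at the centre of its underside, z up.
- plain_bottle: Small square grey bottle with a black screw cap, 56 mm wide, 133 mm tall. A bystander, loose. Origin at the centre of its underside, z up.
Mind the look-alikes: they are no part of the job. There is more than one size of the cap; the job needs the middle-sized.

How it is judged (in metres and radians):
On the way, in this order (a step that is already met when the one before it is completed fails the run):
1. the tub's blue lid is pressed shut, level all round (value of joint tub_lid below 0.03 rad), for 0.2 s.
2. the safety cap is pushed down at least 2.5 mm while still locked (turned less than 20 deg) (z of cap in the frame of bottle_mouth below -0.0253 m and angle between the x axis of cap and the x axis of bottle_mouth, either way round below 0.35 rad).
3. the cap, still on the neck, is twisted at least 30 deg out of its lock (angle between the x axis of cap and the x axis of bottle_mouth, either way round above 0.52 rad and z of cap in the frame of bottle_mouth below -0.015 m).
At the end, for the whole second after the job is handed in: The blue lid is shut to within 0.03 rad (about 3 mm at its edge) on an upright tub; the cap is in the fingers' grip (over 1 N), upright to within 20 deg, still, clear of the bottle, its lower edge 15 to 150 mm above the mouth's rim and within 40 mm sideways of the mouth's centre (value of joint tub_lid below 0.03 rad and angle between sample_tub's own z axis and vertical below 0.1 rad and z of cap in the frame of bottle_mouth between 0.015 and 0.15 m and horizontal distance between cap and bottle_mouth below 0.04 m and angle between cap's own z axis and vertical below 0.35 rad and contact force between the fingers and cap above 1 N and contact force between cap and acid_bottle below 0.1 N and linear speed of cap below 0.02 m/s); the arm keeps its last pose, push and grip.
It fails at once if the sample tub is pushed more than 40 mm or tipped over 15 deg (distance of sample_tub from where it was at the start of the episode above 0.04 m or angle between sample_tub's own z axis and vertical above 0.26 rad).
It fails at once if a bystander (beaker, buffer bottle, jug, wash bottle, shut tub or plain bottle) is shifted more than 30 mm or tipped over 17 deg (distance of any of beaker, buffer_yellow, buffer_green, jug, wash_bottle, shut_tub, plain_bottle from where it was at the start of the episode above 0.03 m or angle between any of beaker, buffer_yellow, buffer_green, jug, wash_bottle, shut_tub, plain_bottle's own z axis and vertical above 0.3 rad).
It also fails if it takes over 56 s, if anything falls off the work surface, if the arm or the gripper's body presses on something with over 40 N, if the wrist force passes 120 N, or if a joint passes its speed limit or range.

## Working session

There is one attempt and no reset: what is moved stays moved. The work goes in short steps, Python scripts to look and compute and a tool call to move; the robot and the scene stay as the last step left them, time stands still between calls to the robot, and variables do not carry over. Pictures are saved under pics/ and viewed, about 8 in all and at most 12, crops included, and the job is handed in when it is done.

Besides the shell and the picture viewer there is one more tool, called after "Emit:" in YAML: its name, and indented under it one key for each argument. carry_out: Moves the arm, as the interface text tells. Its arguments: {"type":"object","properties":{"rows":{"type":"array"},"squeeze":{"type":"number"}},"required":["rows"]}

```bash
mkdir -p pics; cat > h.py <<'E'
import numpy as np, cv2
from cell import r
def cam(n):
    im,d=r.camera(n); p=r.camera_params(n); return im,d,p
def pts(d,p):
    f=240/np.tan(np.radians(p['fovy'])/2); v,u=np.mgrid[:480,:640]
    c=np.stack([(u-p['cx'])/f*d,(v-p['cy'])/f*d,d],-1)
    T=np.array(p['pose']); return c@T[:3,:3].T+T[:3,3]
def save(n,im): cv2.imwrite('pics/'+n+'.png',im[:,:,::-1])
E
python3 - <<'E'
from h import *
for n in('top','side'):
    im,d,p=cam(n); save(n+'0',im); np.savez(n+'0',im=im,d=d,P=pts(d,p)); print(n,p)
s=r.read_state(); print(s)
E
```

```text
top {'fovy': 49.81336114712698, 'cx': 314.2104118783511, 'cy': 238.57853945872762, 'pose': array([[ 2.87028738e-02, -9.97133575e-01,  7.00055582e-02,
         5.08241180e-01],
       [-9.99584207e-01, -2.88249142e-02, -7.33518603e-04,
         2.63233534e-03],
       [ 2.74932023e-03, -6.99553962e-02, -9.97546332e-01,
         1.35510212e+00],
       [ 0.00000000e+00,  0.00000000e+00,  0.00000000e+00,
         1.00000000e+00]])}
side {'fovy': 47.53626721442342, 'cx': 313.2146840303846, 'cy': 234.51299261785374, 'pose': array([[-0.84520682, -0.37168537,  0.38402527,  0.05141406],
       [-0.53410515,  0.56203885, -0.63154099,  0.88872447],
       [ 0.01889742, -0.73889263, -0.67355814,  1.07680417],
       [ 0.        ,  0.        ,  0.        ,  1.        ]])}
{'clock': 0.1, 'joint_pos': array([-7.94911702e+01,  1.79546014e+01,  8.58481721e+01,  1.03809458e-03,
        7.62620348e+01, -1.27990046e+01]), 'joint_velocities': array([ 0.10013729, -0.10817134, -0.08750233,  0.09465476, -0.06287837,
       -0.0002714 ]), 'joint_efforts': array([ 2.65523107e-03, -4.02814794e+01, -2.52645421e+01,  6.95303385e-02,
        3.42053280e-02, -6.76048239e-05]), 'ee_pos': array([ 0.20769914, -0.48200862,  0.30224263]), 'tcp_rot': array([[ 9.18394019e-01,  3.95667019e-01, -1.88996559e-04],
       [ 3.95666973e-01, -9.18393381e-01,  1.11535510e-03],
       [ 2.67736039e-04, -1.09911515e-03, -9.99999360e-01]]), 'ft_force': array([ 0.54434425, -0.56670708,  0.4292896 ]), 'torque': array([-0.01922643,  0.0165551 , -0.01162397]), 'width': 0.08794328570064042}
```

View pics/top0.png

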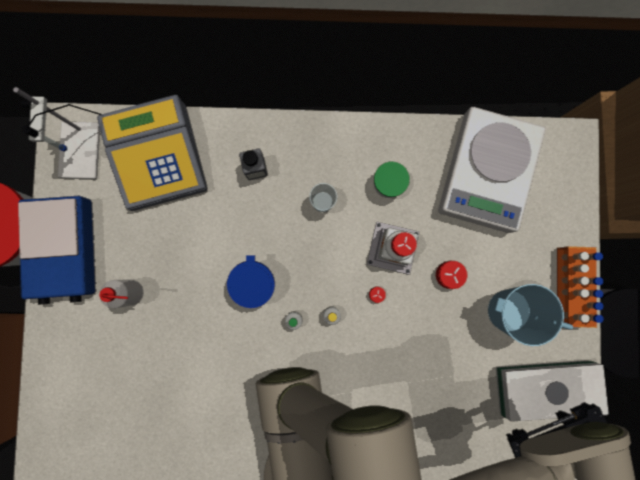

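View pics/side0.png

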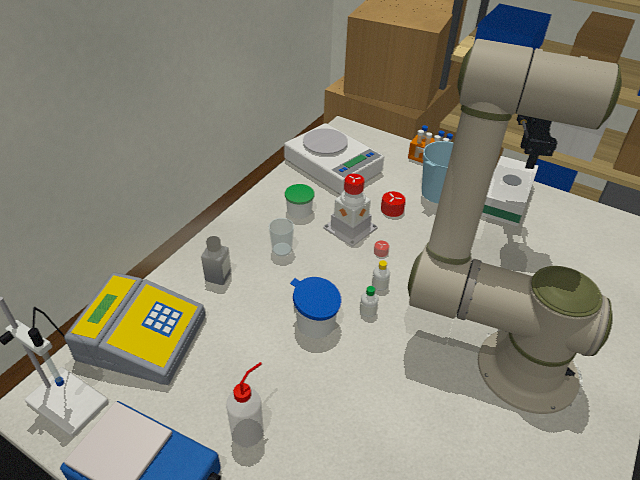

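Top view: red candidates are the cap on the steel-held bottle at (404,244), a larger loose cap at (452,275), a small one at (377,294) and the wash-bottle spout at (108,295). The job's cap is the one at (404,244), with side view (354,184). The blue lid is at (251,284) with its tab at (250,259), and the blue balance box at (55,250) is not it. Next I'll measure and make a close crop.

```bash
python3 - <<'E'
from h import *
t=np.load('top0.npz'); s=np.load('side0.npz')
def comp(z,lo,hi,box,hue2=None):
    h=cv2.cvtColor(z['im'],cv2.COLOR_RGB2HSV); m=cv2.inRange(h,lo,hi)
    if hue2: m|=cv2.inRange(h,*hue2)
    b=np.zeros_like(m); x0,y0,x1,y1=box; b[y0:y1,x0:x1]=1
    return (m*b>0)&(z['d']>0)
red=dict(lo=(0,120,60),hi=(8,255,255),hue2=((172,120,60),(180,255,255)))
for nm,z,bl,rd in(('top',t,(215,245,285,315),[(388,228,420,262),(434,258,470,292),(366,284,388,304)]),('side',s,(285,272,350,325),[(340,170,370,197),(380,188,408,218)])):
    m=comp(z,(105,120,50),(125,255,255),bl); P=z['P'][m]; 
    A=np.c_[P[:,:2],np.ones(len(P))]; 
    k=np.ones(len(P),bool)
    for _ in range(5):
        c=np.linalg.lstsq(A[k],P[k,2],rcond=None)[0]; k=abs(A@c-P[:,2])<.004
    Q=P[k]; print(nm,'lid n',len(P),k.sum(),'plane',c,'tilt',np.arctan(np.hypot(*c[:2])),'dir up',np.degrees(np.arctan2(c[1],c[0])),'mid',(Q.min(0)+Q.max(0))/2,Q.min(0),Q.max(0))
    (x,y),rr=cv2.minEnclosingCircle(np.argwhere(m)[:,::-1].astype(np.float32));print(x,y,rr)
    for b in rd:
        m=comp(z,box=b,**red); P=z['P'][m]; zt=np.percentile(P[:,2],95); Q=P[P[:,2]>zt-.006]
        print(' red',len(P),'ztop',zt,'mid',(Q.min(0)+Q.max(0))/2,'ext',np.ptp(Q,axis=0), Q.mean(0))
# holder / bottle
P=t['P']; 
reg=np.zeros((480,640),bool); reg[215:280,360:430]=1
for lo,hi in((.003,.02),(.10,.14)):
    m=reg&(P[...,2]>lo)&(P[...,2]<hi); Q=P[m][:,:2].astype(np.float32); print(lo,m.sum(),Q.mean(0) if len(Q) else 0, cv2.minAreaRect(Q*1000) if len(Q) else 0)
# tall things
for n,b in dict(beaker=(305,180,340,215),green=(370,160,412,200),by=(320,300,345,328),bg=(283,308,303,332),jug=(480,280,575,350)).items():
    m=np.zeros((480,640),bool); m[b[1]:b[3],b[0]:b[2]]=1; m&=P[...,2]>.02; Q=P[m]; print(n,Q.min(0),Q.max(0))
a=cv2.resize(t['im'][205:315,350:480],None,fx=4,fy=4,interpolation=2); b=cv2.resize(s['im'][160:250,310:415],None,fx=4,fy=4,interpolation=2)
b=cv2.resize(b,(280,240)); save('crop1',np.hstack([a,np.vstack([b,np.zeros((200,280,3),np.uint8)])]))
E
```

```text
top lid n 1760 1544 plane [ 0.22342667  0.00056619 -0.00516792] tilt 0.2198171009973075 dir up 0.1451937712092677 mid [0.48725331 0.1536783  0.10393987] [0.42551657 0.09782757 0.08693476] [0.54899004 0.20952903 0.12094497]
250.5 281.57843017578125 25.81688117980957
 red 429 ztop 0.18439159946836173 mid [ 0.5852478  -0.20416235  0.18245552] ext [0.05249767 0.05284846 0.00811103] [ 0.58460947 -0.20360774  0.18131431]
 red 641 ztop 0.04873205551584103 mid [ 0.51932032 -0.35110633  0.04782348] ext [0.06854881 0.06882558 0.01015803] [ 0.51882159 -0.3520314   0.04561535]
 red 207 ztop 0.0295817281193548 mid [ 0.46283628 -0.16414847  0.02768566] ext [0.03846106 0.03891325 0.00808512] [ 0.4635547  -0.16312525  0.02667854]
side lid n 1681 1470 plane [ 0.22062855  0.00085624 -0.00139359] tilt 0.21715134002393108 dir up 0.22235978330639833 mid [0.48977699 0.15497191 0.1061424 ] [0.42699515 0.09706627 0.09000786] [0.55255882 0.21287754 0.12227694]
313.2106018066406 297.4684753417969 27.350954055786133
 red 342 ztop 0.18681804759799892 mid [ 0.58599766 -0.20183915  0.18562316] ext [0.05419546 0.0
[... 170 characters left out ...]
72] [ 0.52171007 -0.34827529  0.04845971]
0.003 983 [ 0.583571   -0.19570008] ((587.4500732421875, -209.15493774414062), (167.90267944335938, 181.778564453125), 1.639224648475647)
0.1 509 [ 0.5806864  -0.19269072] ((585.2604370117188, -204.41668701171875), (77.24777221679688, 77.76264190673828), 78.05802154541016)
beaker [ 0.50824118 -0.05159037  0.02078826] [0.73617599 0.01538275 1.35510212]
green [ 0.50824118 -0.23248899  0.02148442] [0.80139124 0.00263234 1.35510212]
by [ 0.38668795 -0.06858675  0.02020067] [0.50824118 0.00263234 1.35510212]
bg [0.37081502 0.02630022 0.02149306] [0.41472882 0.06943425 0.0908724 ]
jug [ 0.36099048 -0.65118866  0.02015043] [0.51403662 0.00263234 1.35510212]
```

View pics/crop1.png

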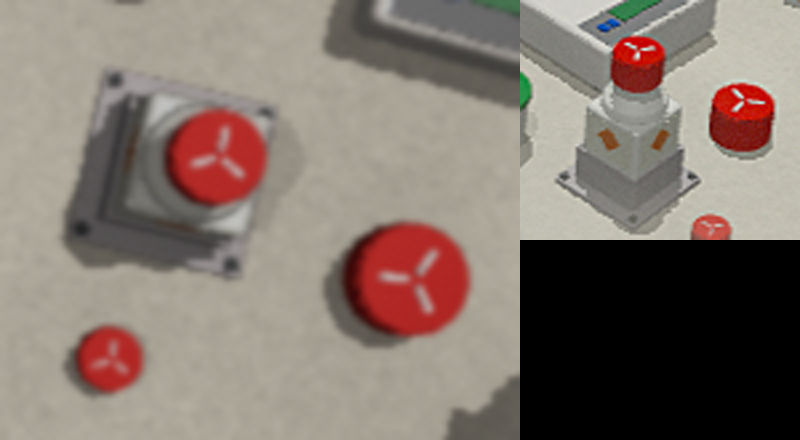

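The crop shows the middle-sized red cap on the bottle with orange diamonds in the steel holder, which is the right one. It is at about (0.585,-0.204). The lid is tilted 0.218 rad, raised towards world +x, with the press point at about (0.528,0.154). I'll move over it with the fingers shut.

Emit:
carry_out:
  rows:
    - [1.5,-1.3,0,0,4]
    - [4.5,-3.8,0,0,2]
    - [7.6,-6.4,0,0,0]
    - [10.7,-8.9,0,0,0]
    - [13.7,-11.5,0,0,0]
    - [16.8,-14.1,0,0,0]
    - [19.9,-16.6,0,0,0]
    - [22.9,-19.2,0,0,0]
  squeeze: 20

```text
clock: 0.77
ee_pos: [0.3424, -0.2132, 0.3024]
tcp_rot: [[0.919, 0.395, -0.0], [0.395, -0.919, 0.001], [0.0, -0.001, -1.0]]
ft_force: [1.8, 0.0, -0.4]
width: 0.037
```

Emit:
carry_out:
  rows:
    - [3,-2.5,0,0,0]
    - [6,-5.1,0,0,0]
    - [9.1,-7.7,0,0,0]
    - [12.2,-10.2,0,0,0]
    - [15.3,-12.8,0,0,0]
    - [18.4,-15.4,0,0,0]
    - [21.4,-18,0,0,0]
    - [24.5,-20.5,0,0,0]

```text
clock: 1.43
ee_pos: [0.4867, 0.0742, 0.3026]
tcp_rot: [[0.918, 0.396, -0.0], [0.396, -0.918, 0.001], [-0.0, -0.001, -1.0]]
ft_force: [-0.4, -0.9, 0.8]
width: 0.0003
```

```bash
cat >> h.py <<'E'
def go(x,y,z):
    s=r.read_state(); R=np.array(s['tcp_rot']); print('t',s['clock'],'pos',s['ee_pos'].round(4),'F',s['ft_force'].round(1),'w',s['width'],'j',s['joint_pos'].round(1)); print(R.round(3)); print('delta cm',(R.T@(np.array([x,y,z])-s['ee_pos'])*100).round(2))
E
python3 -c "
from h import *
go(.528,.154,.20)"
```

```text
t 1.4333 pos [0.4867 0.0742 0.3026] F [-0.4 -0.9  0.8] w 0.0002766477143986356 j [-5.  13.8 91.3  0.1 75.  61.7]
[[ 0.918  0.396 -0.   ]
 [ 0.396 -0.918  0.001]
 [-0.    -0.001 -1.   ]]
delta cm [ 6.95 -5.68 10.27]
```

Emit:
carry_out:
  rows:
    - [2.4,-2,2,0,0]
    - [5,-4,5,0,0]
    - [6.9,-5.6,8,0,0]
    - [7,-5.7,10.3,0,0]
    - [7,-5.7,10.3,0,0]

```text
clock: 1.85
ee_pos: [0.5266, 0.1554, 0.1947]
tcp_rot: [[0.918, 0.397, -0.01], [0.398, -0.918, 0.0], [-0.009, -0.004, -1.0]]
ft_force: [-0.7, 0.1, 0.2]
width: 0.0005
```

Emit:
carry_out:
  rows:
    - [0,0,1,0,0]
    - [0,0,2,0,0]
    - [0,0,2.6,0,0]
    - [0,0,3.2,0,0]
    - [0,0,3.6,0,0]

```text
clock: 2.27
ee_pos: [0.5273, 0.1548, 0.1597]
tcp_rot: [[0.918, 0.397, -0.006], [0.397, -0.918, 0.001], [-0.005, -0.003, -1.0]]
ft_force: [2.7, 0.2, 4.7]
width: 0.0003
```

Emit:
carry_out:
  rows:
    - [0,0,0.3,0,0]
    - [0,0,0.5,0,0]
    - [0,0,0.6,0,0]
    - [0,0,0.6,0,0]

```text
clock: 2.6
ee_pos: [0.5276, 0.1547, 0.1542]
tcp_rot: [[0.918, 0.396, -0.004], [0.396, -0.918, 0.001], [-0.004, -0.002, -1.0]]
ft_force: [2.4, 1.3, 4.8]
width: 0.0006
```

Emit:
carry_out:
  rows:
    - [0,0,0.1,0,0]
    - [0,0,0.2,0,0]
    - [0,0,0.2,0,0]
    - [0,0,0.2,0,0]
    - [0,0,0.2,0,0]

```text
clock: 3.02
ee_pos: [0.5277, 0.1548, 0.1537]
tcp_rot: [[0.918, 0.397, -0.003], [0.397, -0.918, 0.001], [-0.003, -0.002, -1.0]]
ft_force: [-2.5, 0.9, 16.5]
width: 0.0005
```

Hard stop at tip height 0.0897 with 16.5 N, as expected for a shut lid. I'll lift and check by camera.

Emit:
carry_out:
  rows:
    - [0,0,0.1,0,0]
    - [0,0,-2,0,0]
    - [0,0,-5,0,0]
    - [0,0,-9,0,2]
    - [0,0,-12,0,4]
    - [0,0,-15,0,6]
    - [0,0,-15,0,8.8]

```text
clock: 3.6
ee_pos: [0.5289, 0.1547, 0.309]
tcp_rot: [[0.918, 0.397, 0.005], [0.397, -0.918, 0.001], [0.005, 0.001, -1.0]]
ft_force: [0.6, -0.6, 0.7]
width: 0.0255
```

```bash
python3 - <<'E'
from h import *
im,d,p=cam('side'); P=pts(d,p); save('side1',im)
h=cv2.cvtColor(im,cv2.COLOR_RGB2HSV); m=cv2.inRange(h,(105,120,50),(125,255,255))>0
b=np.zeros_like(m); b[270:340,280:355]=1; Q=P[m&b]; A=np.c_[Q[:,:2],np.ones(len(Q))];k=np.ones(len(Q),bool)
for _ in range(5): c=np.linalg.lstsq(A[k],Q[k,2],rcond=None)[0];k=abs(A@c-Q[:,2])<.004
print(len(Q),k.sum(),c,np.median(Q[:,2]),(Q[k].min(0)+Q[k].max(0))/2)
go(.585,-.2035,.30)
E
```

```text
1589 1357 [-0.01322518  0.01398665  0.09736966] 0.09293982620768948 [0.49085426 0.15478594 0.09312423]
t 3.65 pos [0.5284 0.1546 0.3058] F [-0.7  0.1 -0.3] w 0.029346860438322193 j [ 4.1 21.  81.1  0.  77.9 70.7]
[[ 0.918  0.397  0.   ]
 [ 0.397 -0.918  0.001]
 [ 0.001 -0.    -1.   ]]
delta cm [-9.   35.12  0.56]
```

View pics/side1.png

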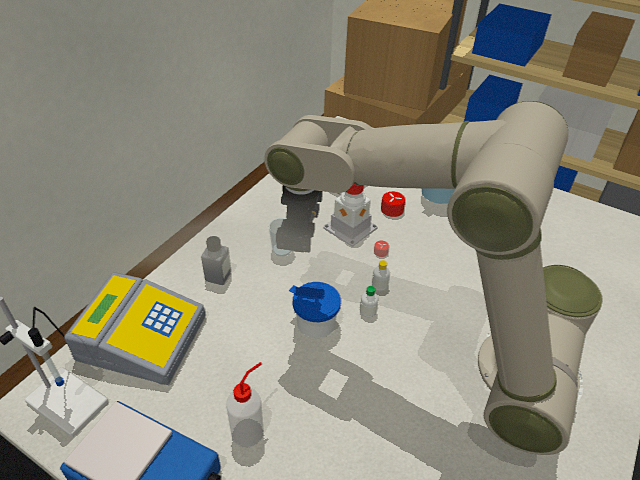

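The lid is flat now (fit slope ≤0.02, median z 0.093, the same 2–3 mm camera bias as before). In the picture the blue lid at (317,300) is level, and nothing else has moved. Next I go to the cap.

Emit:
carry_out:
  rows:
    - [-0.5,2,0.3,0,8.8]
    - [-1.5,6,0.5,0,8.8]
    - [-2.5,10,0.5,0,8.8]
    - [-3.6,14,0.5,0,8.8]
    - [-4.6,18,0.5,0,8.8]
    - [-5.6,22,0.5,0,8.8]
    - [-6.7,26,0.5,0,8.8]
    - [-7.7,30,0.5,0,8.8]

```text
clock: 4.32
ee_pos: [0.5759, -0.1533, 0.2985]
tcp_rot: [[0.918, 0.396, -0.003], [0.396, -0.918, 0.002], [-0.002, -0.003, -1.0]]
ft_force: [-0.1, 1.0, 0.0]
width: 0.0825
```

Emit:
carry_out:
  rows:
    - [-0.7,2.8,0,0,8.8]
    - [-1.3,5.1,0,0,8.8]
    - [-1.3,5.1,0,0,8.8]
    - [-1.3,5.1,0,0,8.8]

```text
clock: 4.65
ee_pos: [0.5836, -0.2059, 0.2962]
tcp_rot: [[0.919, 0.395, -0.007], [0.395, -0.919, 0.005], [-0.005, -0.007, -1.0]]
ft_force: [-0.2, -0.1, 0.7]
width: 0.0878
```

```bash
python3 -c "
from h import *
go(.5852,-.2035,.213)"
```

```text
t 4.65 pos [ 0.5836 -0.2059  0.2962] F [-0.2 -0.1  0.7] w 0.08780251244194141 j [-30.3  30.5  68.4   0.   81.6  36.5]
[[ 0.919  0.395 -0.007]
 [ 0.395 -0.919  0.005]
 [-0.005 -0.007 -1.   ]]
delta cm [ 0.28 -0.1   8.32]
```

Emit:
carry_out:
  rows:
    - [0.2,-0.1,2,0,8.8]
    - [0.2,-0.1,5,0,8.8]
    - [0.2,-0.1,7.5,0,8.8]
    - [0.2,-0.1,8.3,0,8.8]
    - [0.2,-0.1,8.3,0,8.8]
    - [0.2,-0.1,8.3,0,8.8]

```text
clock: 5.15
ee_pos: [0.5847, -0.2031, 0.214]
tcp_rot: [[0.918, 0.396, -0.007], [0.396, -0.918, 0.004], [-0.004, -0.007, -1.0]]
ft_force: [0.0, -0.2, 1.0]
width: 0.0883
```

```bash
python3 -c "
from h import *
go(.5852,-.2035,.213)"
```

```text
t 5.15 pos [ 0.5847 -0.2031  0.214 ] F [ 0.  -0.2  1. ] w 0.08825913789940718 j [-30.   34.2  74.9   0.   71.4  36.7]
[[ 0.918  0.396 -0.007]
 [ 0.396 -0.918  0.004]
 [-0.004 -0.007 -1.   ]]
delta cm [0.03 0.05 0.1 ]
```

Now I'll close with a firm grip.

Emit:
carry_out:
  rows:
    - [0,0,0,0,6]
    - [0,0,0,0,5]
    - [0,0,0,0,4.5]
    - [0,0,0,0,4.5]
    - [0,0,0,0,4.5]
    - [0,0,0,0,4.5]
  squeeze: 45

```text
clock: 5.65
ee_pos: [0.585, -0.2039, 0.2144]
tcp_rot: [[0.919, 0.395, -0.005], [0.395, -0.919, 0.002], [-0.004, -0.004, -1.0]]
ft_force: [3.5, -4.9, 0.1]
width: 0.0534
```

Emit:
carry_out:
  rows:
    - [0,0.05,0.15,0,4.5]
    - [0,0.05,0.3,0,4.5]
    - [0,0.05,0.45,0,4.5]
    - [0,0.05,0.55,0,4.5]
    - [0,0.05,0.55,0,4.5]

```text
clock: 6.07
ee_pos: [0.5853, -0.2043, 0.2104]
tcp_rot: [[0.918, 0.395, -0.004], [0.395, -0.918, 0.002], [-0.003, -0.003, -1.0]]
ft_force: [-3.7, 1.4, 11.3]
width: 0.0532
```

Emit:
carry_out:
  rows:
    - [0,0,0.15,0,4.5]
    - [0,0,0.3,0,4.5]
    - [0,0,0.3,0,4.5]
    - [0,0,0.3,0,4.5]

```text
clock: 6.4
ee_pos: [0.5853, -0.2042, 0.2093]
tcp_rot: [[0.918, 0.395, -0.003], [0.395, -0.918, 0.001], [-0.002, -0.002, -1.0]]
ft_force: [-5.5, 1.3, 12.9]
width: 0.0532
```

Pushed to about 5 mm at 13 N. I'll twist anticlockwise (negative about the tool's z) while pushing.

Emit:
carry_out:
  rows:
    - [0,0,0.2,-0.06,4.5]
    - [0,0,0.2,-0.15,4.5]
    - [0,0,0.2,-0.24,4.5]
    - [0,0,0.2,-0.33,4.5]
    - [0,0,0.2,-0.42,4.5]
    - [0,0,0.2,-0.51,4.5]

```text
clock: 6.9
ee_pos: [0.5861, -0.2045, 0.2096]
tcp_rot: [[0.605, 0.796, 0.001], [0.796, -0.605, -0.001], [0.0, 0.002, -1.0]]
ft_force: [1.0, 0.6, 12.2]
width: 0.0534
```

```bash
python3 -c "
from h import *
go(.5852,-.204,.209);print(r.read_state()['torque'])"
```

```text
t 6.9 pos [ 0.5861 -0.2045  0.2096] F [ 1.   0.6 12.2] w 0.05339240070881124 j [-30.   34.4  75.2   0.   70.3   7.2]
[[ 0.605  0.796  0.001]
 [ 0.796 -0.605 -0.001]
 [ 0.     0.002 -1.   ]]
delta cm [-0.01 -0.1   0.06]
[ 0.0919698  -0.02962909 -0.0097396 ]
```

Emit:
carry_out:
  rows:
    - [0,0,0.2,-0.09,4.5]
    - [0,0,0.2,-0.19,4.5]
    - [0,0,0.2,-0.29,4.5]
    - [0,0,0.2,-0.39,4.5]
    - [0,0,0.2,-0.49,4.5]
    - [0,0,0.2,-0.57,4.5]
    - [0,0,0.2,-0.57,4.5]

```text
clock: 7.48
ee_pos: [0.5868, -0.2047, 0.2098]
tcp_rot: [[0.075, 0.997, 0.005], [0.997, -0.075, -0.002], [-0.002, 0.005, -1.0]]
ft_force: [0.1, 0.6, 12.1]
width: 0.0536
```

```bash
python3 -c "
from h import *
go(.5852,-.204,.209);print(r.read_state()['torque'])
im,d,p=cam('top');save('top2',cv2.resize(im[180:330,340:500],None,fx=3,fy=3))"
```

```text
t 7.4833 pos [ 0.5868 -0.2047  0.2098] F [ 0.1  0.6 12.1] w 0.053592338539339465 j [-30.   34.4  75.1   0.   70.1 -25.7]
[[ 0.075  0.997  0.005]
 [ 0.997 -0.075 -0.002]
 [-0.002  0.005 -1.   ]]
delta cm [ 0.06 -0.17  0.08]
[0.06298366 0.0295479  0.03579098]
```

View pics/top2.png

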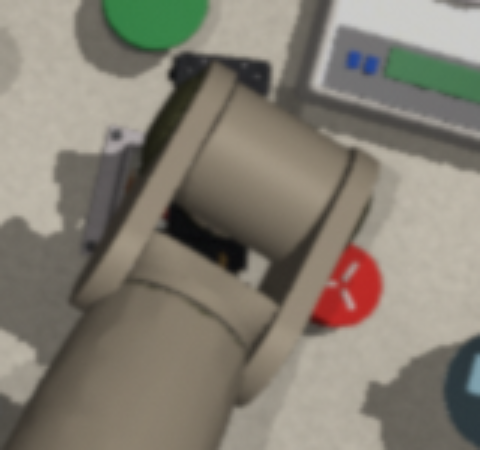

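The wrist hides the cap (crop ~(200,200)), so I'll judge by force. I've turned about 62°. Now I'll lift gently and watch for a pull.

Emit:
carry_out:
  rows:
    - [0,0,-0.3,0,4.5]
    - [0,0,-0.6,0,4.5]
    - [0,0,-0.9,0,4.5]
    - [0,0,-1.2,0,4.5]
    - [0,0,-1.2,0,4.5]

```text
clock: 7.95
ee_pos: [0.5869, -0.2047, 0.2221]
tcp_rot: [[0.079, 0.997, 0.005], [0.997, -0.079, -0.003], [-0.002, 0.006, -1.0]]
ft_force: [0.3, -0.2, -0.3]
width: 0.0536
```

Emit:
carry_out:
  rows:
    - [0,0,-1,0,4.5]
    - [0,0,-2,0,4.5]
    - [0,0,-3.2,0,4.5]
    - [0,0,-4.5,0,4.5]
    - [0,0,-5.7,0,4.5]
    - [0,0,-6.5,0,4.5]
    - [0,0,-6.5,0,4.5]
    - [0,0,-6.5,0,4.5]

```text
clock: 8.62
ee_pos: [0.5865, -0.2045, 0.2874]
tcp_rot: [[0.079, 0.997, 0.006], [0.997, -0.079, -0.003], [-0.002, 0.006, -1.0]]
ft_force: [-0.8, 0.0, -1.9]
width: 0.0535
```

Emit:
carry_out:
  rows:
    - [0,0,0,0,4.5]
    - [0,0,0,0,4.5]
    - [0,0,0,0,4.5]
    - [0,0,0,0,4.5]
    - [0,0,0,0,4.5]
    - [0,0,0,0,4.5]

```text
clock: 9.12
ee_pos: [0.5865, -0.2045, 0.2872]
tcp_rot: [[0.079, 0.997, 0.006], [0.997, -0.079, -0.003], [-0.002, 0.006, -1.0]]
ft_force: [0.5, -0.1, 0.0]
width: 0.0532
```

```bash
python3 - <<'E'
from h import *
im,d,p=cam('side'); P=pts(d,p); save('side2',cv2.resize(im[90:350,250:480],None,fx=2.3,fy=2.3))
h=cv2.cvtColor(im,cv2.COLOR_RGB2HSV)
m=(cv2.inRange(h,(0,120,60),(8,255,255))|cv2.inRange(h,(172,120,60),(180,255,255)))>0
Q=P[m&(d>0)]; Q=Q[(abs(Q[:,0]-.585)<.07)&(abs(Q[:,1]+.204)<.07)&(Q[:,2]>.1)]; print(len(Q),np.percentile(Q,[2,50,98],axis=0))
m=cv2.inRange(h,(105,120,50),(125,255,255))>0; b=np.zeros_like(m); b[270:340,280:355]=1; Q=P[m&b]; A=np.c_[Q[:,:2],np.ones(len(Q))];k=np.ones(len(Q),bool)
for _ in range(5): c=np.linalg.lstsq(A[k],Q[k,2],rcond=None)[0];k=abs(A@c-Q[:,2])<.004
print('lid',k.sum(),c); go(.585,-.204,.28)
E
```

```text
328 [[ 0.56357365 -0.22111893  0.22386865]
 [ 0.58493581 -0.18497044  0.25237498]
 [ 0.61572141 -0.17440609  0.25975462]]
lid 1369 [-0.01581506  0.01839965  0.09788439]
t 9.1667 pos [ 0.5865 -0.2046  0.2872] F [-0.5 -0.9 -0.3] w 0.05361868741670777 j [-30.   30.7  69.3   0.   79.6 -25.5]
[[ 0.079  0.997  0.006]
 [ 0.997 -0.079 -0.003]
 [-0.002  0.006 -1.   ]]
delta cm [ 0.05 -0.16  0.72]
```

View pics/side2.png

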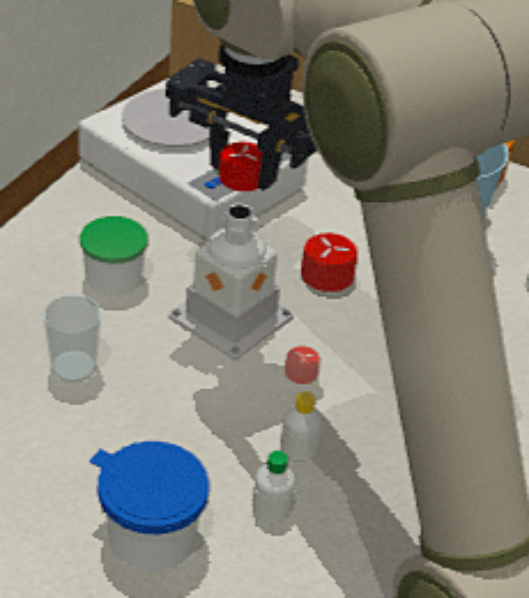

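The picture shows the cap in the fingers at (240,165), upright above the open mouth at (240,212). The lid at (153,485) is flat and the other things stand where they were. I'll hand in.

```bash
python3 -c "
from cell import r
print(r.sign_off())"
```

```text
the job is handed in; nothing more can be done
None
```

The job is handed in: the lid is shut and the acid bottle's cap is off and held above the mouth. No verdict was reported.

- **Lid:** I pressed it near its raised edge until it stopped hard with the fingertips 0.0897 m above the bench, at 16.5 N. The camera fit afterwards gave a slope of about 0.02 rad, at the level of the camera's error. Part of that slope lies along y, where the lid cannot tilt. So the picture only just confirms level within 0.03 rad; the hard stop at the right height is the stronger evidence.
- **Cap:** I gripped the middle-sized red cap at 45 N, pushed it down about 5 mm at 13 N and twisted it about 62° anticlockwise. It lifted straight off with no pull. While it was being turned the wrist hid it from the top camera, so I judged that step by force and by how it lifted.
- **Last check (at about 9.2 s):** the side view showed the cap upright in the fingers (53 mm opening), its lower edge about 50 mm above the mouth and roughly centred. The tub and the nearby bystanders looked unmoved. The jug was only partly in view, and the wash bottle and the plain bottle were outside the crop.

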